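# Draw out the parcel tray and read the parcel in

## Task

Pull the tray under the small cabinet out by its black tab until you feel it come up firmly against its hidden stop, and leave it out there, without wrenching it. Then take the little parcel out of the tray, hold it level and still for two seconds over the middle of the label reader's plate at the height of the red window, and set it down gently, flat in the middle of the plate. Leave the stamp, the parcel on the bench and the parcel on top of the cabinet alone.

Things in the scene. Friction and masses are not known exactly. Their poses are not given: they have to be found in the camera images.
- cabinet: Grey cabinet fixed on the bench, 235 (x) x 194 (y) x 170 high; wooden top (underside z = 155) overhanging the front by 40. Origin: centre of underside; x points to its back; front face x = -117.5; the tray comes out along -x from a bay 170 wide, 64 high at bench level. A slightly springy stop hidden in the bay is set differently each time: full travel from flush 148 to 182.
- tray: Loose grey tray, blue front, 225 (x) x 164 (y), sliding on the bench in the cabinet's bay with 3 play each side. Origin: centre of underside; axes as the cabinet's; front face x = -112.5 (plate 8 thick, 60 high), floor 4 thick, side walls 5 thick and 25 high, rear heel 56 high. It starts flush with the cabinet's front or up to 12 out. About 0.35 kg.
- tab (a point): Grip point of the tray's black pull tab, 28 in front of the tray's front face, 36 above the bench. The tab is an upright fin, 40 long (along the tray's -x), 28 high (z 22 to 50), 14 thick across the tray's y, ending in an upright bead 18 in diameter. The cabinet's top overhangs it: it can only be taken with the hand leaning away from the cabinet.
- parcel: Little brown cardboard parcel lying flat in the tray behind its front, 55 (x) x 76 (y) x 30 high, about 0.2 kg. Origin: centre of its underside. Its 55 side lies across the tray (about along the tray's y).
- reader: Label reader, fixed: grey base 150 x 150 x 12 with a black rubber pad 130 x 130 (top at z = 15) and, on the far side (+x), a post with a black head 90 wide (front face x = 88, z 122 to 178) with a red window facing -x. Origin: centre of the base's underside.
- view (a point): Viewing point of the reader: over the middle of the plate at the height of the middle of the red window, 150 above the bench. The middle of the parcel (15 above its origin) belongs here.
- plate (a point): Middle of the top of the reader's rubber pad, marked by four white ticks round it, 15 above the bench. The parcel is set down here.
- parcel_mid (a point): The middle of the little parcel, 15 above its origin.
- top_parcel: Flat brown parcel, 90 x 122 x 32 high, lying on the cabinet's top; to be left alone. Origin: centre of its underside.
- near_parcel: Brown parcel, 75 x 112 x 47 high, on the bench on the robot's side of the cabinet; to be left alone. Origin: centre of its underside.
- stamp: Red and black self-inking stamp, 40 x 71 x 78 high, standing on the bench; to be left alone. Origin: centre of its underside.

How it is judged:
By the outcome, as a careful person would: the job done as asked, in the order asked, and still so for the second after the job is handed in, with the robot touching nothing.
It also fails if it takes over 64 s, if anything falls off the work surface, if the arm or the gripper's body presses on something with over 40 N, if the wrist force passes 120 N, or if a joint passes its speed limit or range.

## Robot

A 6-joint arm with a two-finger parallel gripper is mounted at the origin on the work surface; the furniture and walls round the work are solid. World frame = base frame: x ahead of the robot, y to its left, z up, the work surface at z = 0. Lengths are in m, angles in degrees, forces in N, time in s.
With the tool pointing down it reaches from about 0.375 to 0.9 m from the base axis. Payload 3.1 kg.
Tool frame: the origin (TCP) lies between the finger pads; the fingertips stand 11 mm ahead of it and the grasp point (between the pads) lies 8 mm behind it; z points along the fingers, y is the line along which they close (so a half turn about z gives the same grasp; the last joint's range is limited). The gripper opens to 87 mm and grips with 3 to 60 N. Pads are 19 mm wide; open, the fingers measure 117 mm over their backs; the gripper's body (75 mm by 190 mm) begins 51 mm behind the grasp point.
Start: joints at [-76.576, 30.224, 82.088, -0, 67.689, -10.227], TCP at [0.251, -0.572, 0.234] pointing down, gripper open.
Joint ranges: [-176.69, 176.69], [-43.24, 126.21], [12.49, 139.97], [-82, 262], [0, 151.66], [-163.58, 163.58]. Speed limits (degrees/s): [159.86, 159.86, 180, 180, 180, 180].

## Interface

Orientations are given as a 3x3 rotation matrix whose columns are the frame's x, y, z axes.
In Python, from rig import bot, viewer, workorder, models gives the robot as it stands.
- The arm moves only by the shell command python3 -m jog 'ROWS'. ROWS is JSON, a list of rows, each a list of 7 numbers: the opening, from 0 (shut) to 1 (fully open), then the shift along the tool's x, y, z in m, then the turn, a rotation vector about the tool's x, y, z in degrees. In form: [[claw, x, y, z, ax, ay, az], ...]. A call has 1 to 20 rows; each row is the pose to reach, as a shift and turn from the pose commanded when the call began, along the tool's axes at that moment; what a row does not reach only later rows make up. A row lasts 1/8 s, in which the tool goes at most 62.5 mm and 10.7 degrees, less where a joint would pass 70% of its speed; a pose out of reach is approached as far as the arm can. A call with a gripper value outside its range is refused whole. The fingers move at their own pace and stop on an object; the grip force is fixed at half the most. Time passes only in rows, so rows that repeat a pose let the fingers close. It gives the time, the measured TCP pose, the force, the opening and the grip force at its end, in the units of the state.
- bot.read_state(): the state, without advancing time (a new reading comes with each control period).
- viewer.capture(name): name is "side" or "top"; returns (picture, depth): 480x640x3 uint8, blue, green, red; 480x640 float32, m along the optical axis (not along the pixel's ray), 0 where there is no reading.
- viewer.camera_info(name): a dict with "fx", "fy", "cx", "cy" (pixels), "world_to_cam" (4x4, takes a point from world to camera coordinates). Camera axes: x right, y down, z forward; pixel columns grow to the right and rows downward; lengths in m; the calibration is good to about 2 mm. A picture is of the moment at which its call begins. camera_info takes no time and is no camera call.
- workorder.hand_in(): hands the job in; it is judged then, once.
Trained networks look in the newest picture that a camera, given by its name, has taken for a name from the list of things; names that differ only in an ending like _2 or _b are one class to them, and where a whole thing is asked for, a point or a joint stands for the part that bears it (a point fixed in the world has none). Each returns a list of dicts, best first, with "p" (0 to 1); they miss things now and then, are a little off and sometimes report something else, mostly with a low value. They report only what shows in the picture. A call takes as long as a camera call.
- models.outline_of(camera, thing): "mask" (480x640 bool, what is visible of it).
- models.tip_of(camera, thing): "xyz" ([x, y, z] in m, in world coordinates, good to about 4 mm: a listed point, or the origin of a listed thing).
The state is a dict: "time_s": time; "joint_positions": joint angles; "qvel": joint speeds; "tau": joint torques, N m; "position": TCP position; "tcp_rot": TCP orientation; "force": force on the tool from outside, world axes, zero at the start; "moment": the same for the moment, N m; "opening": opening from 0.0 (shut) to 1.0 (fully open); "grasp_force": force on a finger pad.
Only numpy, scipy, OpenCV 4.12 (cv2) and the standard library are available. Lean on these libraries where they do the work, as an engineer would, in place of code of your own. Each camera call takes 0.05 s, during which the arm holds its last target. There are 200 camera calls.

## Working session

There is one attempt and no reset: what is moved stays moved. The work goes in short steps, Python scripts to look and compute and a shell command to move; the robot and the scene stay as the last step left them, time stands still between calls to the robot, and variables do not carry over. Pictures are saved under pics/ and viewed, at most 10 in all, crops included, and the job is handed in when it is done.

```bash
mkdir -p pics
cat > h.py <<'E'
import numpy as np, cv2
from rig import bot, viewer, workorder, models
def pts(cam,depth):
    i=viewer.camera_info(cam); T=np.linalg.inv(np.array(i["world_to_cam"]))
    v,u=np.mgrid[0:480,0:640]; z=depth
    P=np.stack([(u-i["cx"])/i["fx"]*z,(v-i["cy"])/i["fy"]*z,z,np.ones_like(z)],-1)
    return (P@T.T)[...,:3]
E
python3 - <<'E'
from h import *
np.set_printoptions(precision=4,suppress=True)
s=bot.read_state(); print(s["time_s"],s["position"],s["tcp_rot"],s["force"])
ims=[]
for c in("side","top"):
    im,d=viewer.capture(c); ims.append(im); np.save(f"{c}.npy",d); cv2.imwrite(f"pics/{c}0.png",im)
    print(c,np.linalg.inv(np.array(viewer.camera_info(c)["world_to_cam"]))[:3])
    for t in["cabinet","tray","tab","parcel","reader","view","plate","parcel_mid","top_parcel","near_parcel","stamp"]:
        print(c,t,[(np.round(r["xyz"],4).tolist(),round(r["p"],2)) for r in models.tip_of(c,t)[:3]])
print(bot.read_state()["time_s"])
E
```

```text
0.0 [ 0.2506 -0.5718  0.2326] [[ 0.916   0.4012 -0.0005]
 [ 0.4012 -0.916   0.0021]
 [ 0.0004 -0.0021 -1.    ]] [ 0.36   -0.5462  0.543 ]
side [[-0.9937  0.0626 -0.0927  0.6099]
 [ 0.1117  0.5997 -0.7924  0.8456]
 [ 0.006  -0.7977 -0.603   0.7413]]
side cabinet [([0.5833, -0.259, 0.0073], 0.6)]
side tray [([0.5825, -0.2449, 0.0006], 0.64)]
side tab [([0.5423, -0.1123, 0.0336], 0.74), ([0.5809, -0.2439, -0.0016], 0.67), ([0.4888, 0.343, 0.1506], 0.46)]
side parcel [([0.5566, -0.1874, 0.0028], 0.42)]
side reader [([0.4894, 0.3436, 0.004], 0.75)]
side view [([0.4868, 0.3421, 0.1495], 0.59), ([0.5436, -0.1132, 0.035], 0.35)]
side plate [([0.4843, 0.3434, 0.0195], 0.88)]
side parcel_mid [([0.3576, -0.2269, -0.0034], 0.53), ([0.5663, -0.1887, 0.0168], 0.36)]
side top_parcel [([0.5977, -0.2849, 0.1671], 0.97)]
side near_parcel [([0.3591, -0.2274, -0.0003], 0.74)]
side stamp [([0.6335, 0.2129, -0.0015], 0.78)]
top [[ 0.2564 -0.7686  0.5861 -0.3424]
 [-0.9664 -0.1943  0.168  -0.1963]
 [-0.0152 -0.6095 -0.7926  1.2372]]
top cabinet [([0.5845, -0.2593, -0.0056], 0.85), ([0.5389, -0.1135, 0.0361], 0.16)]
top tray []
top tab [([0.5427, -0.1109, 0.036], 0.5)]
top parcel [([0.4876, 0.3453, 0.0138], 0.74)]
top reader [([0.4861, 0.3411, 0.0006], 0.83)]
top view [([0.4872, 0.3442, 0.1452], 0.69)]
top plate [([0.4892, 0.3415, 0.0149], 0.92)]
top parcel_mid []
top top_parcel [([0.5914, -0.2887, 0.1663], 0.56)]
top near_parcel []
top stamp [([0.6334, 0.2119, 0.0026], 0.57), ([0.5379, -0.1104, 0.0314], 0.27)]
1.2
```

View pics/side0.png

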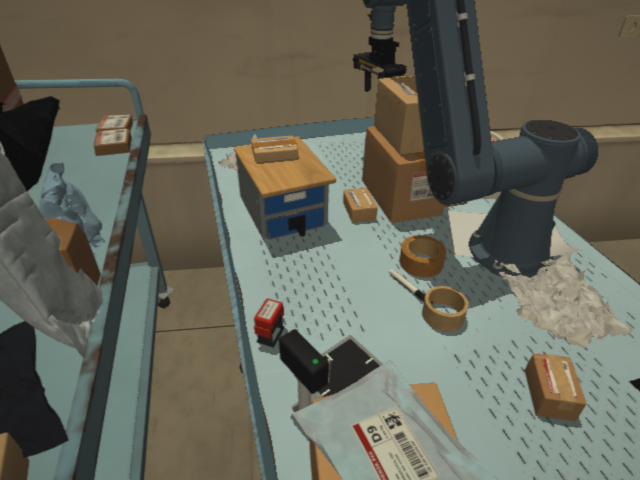

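View pics/top0.png

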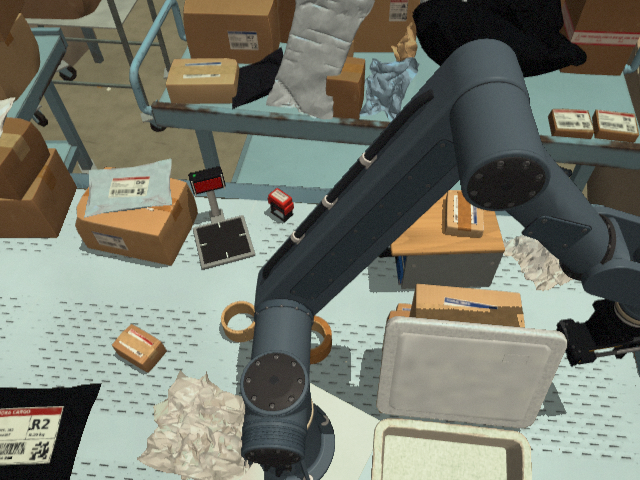

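The side view shows the cabinet with its blue front facing the camera and the tab at (297,226). The reader plate is at (345,365), partly hidden by its head, and the stamp is at (268,318). In the top view the plate is at (222,242) and the arm hides most of the cabinet. Next I'll measure the yaws.

Run:
```python
from h import *
np.set_printoptions(precision=4,suppress=True)
im=cv2.imread("pics/side0.png"); P=pts("side",np.load("side.npy"))
def norm(p):
    c=np.median(p,0); 
    for _ in range(4):
        q=p[np.abs((p-c)@np.linalg.svd((p-c)[::max(1,len(p)//2000)],full_matrices=False)[2][2])<.004]; c=q.mean(0); p=q
    return c,np.linalg.svd(p-c,full_matrices=False)[2][2],len(p)
R=np.zeros((480,640),bool); R[190:240,230:335]=1
b,g,r=[im[...,k].astype(int) for k in range(3)]
m=R&(b>r+50)&(P[...,2]>.01)&(P[...,2]<.14)
for lo,hi in((.01,.058),(.07,.14)):
    p=P[m&(P[...,2]>lo)&(P[...,2]<hi)]; c,n,k=norm(p); print("blue",lo,c,n,k, "yaw pull dir",np.degrees(np.arctan2(*( -n[[1,0]] if n[1]<0 else n[[1,0]]))))
# top plate
R[:]=0;R[130:210,230:340]=1
m=R&(abs(P[...,2]-.17)<.006)&(r>b+15); p=P[m][:,:2].astype(np.float32)
print("top",len(p),cv2.minAreaRect(p),P[m][:,2].mean())
# tab
R[:]=0;R[205:240,280:315]=1
m=R&(im.max(2)<45); p=P[m]; p=p[(p[:,2]>.015)&(p[:,2]<.06)]; print("tab",len(p),np.percentile(p,[5,50,95],axis=0))
# reader
for c in("side","top"):
    o=models.outline_of(c,"reader")
    Q=pts(c,np.load(c+".npy"))[o[0]["mask"]]; q=Q[(Q[:,2]>.005)&(Q[:,2]<.022)][:,:2].astype(np.float32)
    print(c,len(q),cv2.minAreaRect(q)); h=Q[(Q[:,2]>.125)&(Q[:,2]<.18)]; print(h.mean(0),cv2.minAreaRect(h[:,:2].astype(np.float32)))
```

```text
blue 0.01 [ 0.5217 -0.1469  0.0352] [ 0.2829 -0.9591 -0.0127] 108 yaw pull dir 106.43303461724038
blue 0.07 [ 0.6021 -0.1318  0.1063] [ 0.3136 -0.9495 -0.0067] 27 yaw pull dir 108.2781740482805
top 2899 ((0.5788730382919312, -0.2359534651041031), (0.2000381201505661, 0.28006666898727417), 16.390811920166016) 0.1700261875887841
tab 250 [[ 0.5298 -0.1428  0.0236]
 [ 0.5451 -0.1302  0.0436]
 [ 0.5686 -0.0921  0.054 ]]
side 2082 ((0.5235363841056824, 0.32753655314445496), (0.19547265768051147, 0.09617774933576584), 28.846153259277344)
[0.5774 0.4128 0.1656] ((0.5769849419593811, 0.40167292952537537), (0.03899858146905899, 0.09050098806619644), 33.32413864135742)
top 2376 ((0.5417595505714417, 0.3737794756889343), (0.28532615303993225, 0.14995524287223816), 32.33436965942383)
[0.5671 0.392  0.1608] ((0.5753173828125, 0.3967377245426178), (0.0455235093832016, 0.08970346301794052), 33.46934509277344)
```

```bash
cat >> h.py <<'E'
from scipy.spatial.transform import Rotation as Rn
YAW=np.radians(106.4); d=np.array([np.cos(YAW),np.sin(YAW),0]); l=np.array([np.sin(YAW),-np.cos(YAW),0])
def Rt(th,yv=l,dv=d):
    z=-dv*np.sin(np.radians(th))-np.array([0,0,np.cos(np.radians(th))]); return np.stack([np.cross(yv,z),yv,z],1)
def rel(grasp,R):   # grasp-point target -> row numbers from the current pose
    s=bot.read_state(); C=np.array(s["tcp_rot"]); t=np.array(grasp)+.008*R[:,2]
    return np.round(np.r_[C.T@(t-s["position"]),Rn.from_matrix(C.T@R).as_rotvec(degrees=True)],4).tolist()
E
python3 - <<'E'
from h import *
T=np.array([.5423,-.112,.036]); R=Rt(45)
print(rel([.5,.05,.4],Rt(0)), rel(T-.15*R[:,2],R)); print(R)
E
```

```text
[0.478, -0.4702, -0.1585, -0.0012, 0.0, -82.7491] [0.4645, -0.4044, 0.0971, -32.3689, -36.7469, -78.1423]
[[-0.19964556  0.95931397  0.19964556]
 [ 0.67833742  0.28234146 -0.67833742]
 [-0.70710678  0.         -0.70710678]]
```

```bash
python3 -m jog '[[1,0,0,-0.06,0,0,0],[1,0,0,-0.12,0,0,0],[1,0,0,-0.18,0,0,0],[1,0.478,-0.47,-0.18,0,0,-83],[1,0.478,-0.47,-0.18,0,0,-83],[1,0.478,-0.47,-0.18,0,0,-83],[1,0.478,-0.47,-0.18,0,0,-83],[1,0.478,-0.47,-0.18,0,0,-83],[1,0.478,-0.47,-0.18,0,0,-83],[1,0.478,-0.47,-0.18,0,0,-83],[1,0.478,-0.47,-0.18,0,0,-83],[1,0.478,-0.47,-0.18,0,0,-83],[1,0.478,-0.47,-0.18,0,0,-83],[1,0.478,-0.47,-0.18,0,0,-83],[1,0.478,-0.47,-0.18,0,0,-83]]'
python3 - <<'E'
from h import *
s=bot.read_state(); print(s["joint_positions"])
T=np.array([.5423,-.112,.036]); R=Rt(45)
print(rel(T-.12*R[:,2],R))
E
```

```text
time_s: 3.18
position: [0.5005, 0.0526, 0.4134]
tcp_rot: [[-0.292, 0.957, 0.0], [0.957, 0.292, 0.001], [0.001, 0.0, -1.0]]
force: [-0.0, 0.1, 0.2]
opening: 0.997
grasp_force: 0.0
[-6.76791868e+00  1.06950539e+01  8.37513145e+01  3.46625009e-02
  8.55515353e+01 -2.37252472e+01]
[-0.0906, -0.0073, 0.2982, 0.2327, -45.0305, 0.5197]
```

```bash
python3 -m jog '[[0.6,0,0,0.05,0,-10,0],[0.6,0,0,0.1,0,-20,0],[0.6,0,0,0.15,0,-30,0],[0.6,0,0,0.18,0,-40,0],[0.6,0,0,0.2,0,-45,0.5],[0.6,-0.03,-0.007,0.24,0.2,-45,0.5],[0.6,-0.06,-0.007,0.27,0.2,-45,0.5],[0.6,-0.09,-0.007,0.298,0.2,-45,0.5],[0.6,-0.09,-0.007,0.298,0.2,-45,0.5],[0.6,-0.09,-0.007,0.298,0.2,-45,0.5]]'
python3 - <<'E'
from h import *
s=bot.read_state(); print(s["joint_positions"])
for c in ("side","top"):
    im,dp=viewer.capture(c); cv2.imwrite(f"pics/{c}1.png",im); np.save(c+"1.npy",dp)
    print(c,[(np.round(r["xyz"],4).tolist(),round(r["p"],2)) for r in models.tip_of(c,"tab")[:3]])
T=np.array([.5423,-.112,.036]); R=Rt(45)
print(rel(T,R))
im=cv2.imread("pics/side1.png"); cv2.imwrite("pics/side1c.png",cv2.resize(im[130:280,200:400],None,fx=4,fy=4))
E
```

```text
time_s: 4.42
position: [0.5192, -0.0389, 0.1161]
tcp_rot: [[-0.195, 0.961, 0.196], [0.68, 0.277, -0.679], [-0.707, 0.001, -0.707]]
force: [-0.4, 0.8, 0.1]
opening: 0.602
grasp_force: 0.0
[  6.13263237  40.51232956 109.91132439 -70.80068538  47.52407355
  48.81420881]
side [([0.5409, -0.1105, 0.0358], 0.84)]
top [([0.5371, -0.1105, 0.0364], 0.61)]
[0.0021, 0.0009, 0.12, -0.0536, 0.0201, -0.2282]
```

View pics/side1c.png

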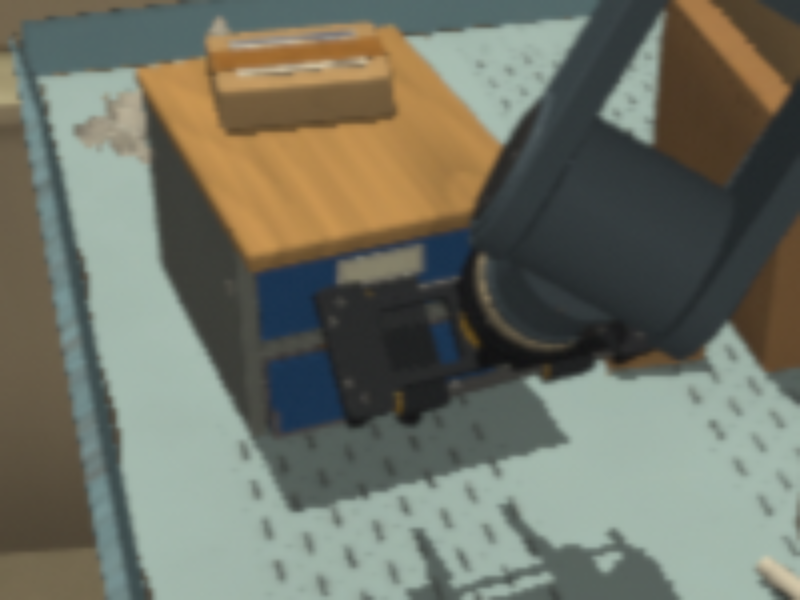

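The view shows the hand leaning away from the cabinet, in front of the tab, with room to the overhang. J4 is near its limit of -82, so I'll ease the tilt to 38° and go half-way.

Run:
```python
from h import *
T=np.array([.5415,-.1115,.036]); R=Rt(38)
print(rel(T-.06*R[:,2],R),rel(T-.03*R[:,2],R),rel(T,R))
```

```text
[-0.0038, 0.0002, 0.0599, -0.0396, 7.0201, -0.2312] [-0.0001, 0.0002, 0.0897, -0.0396, 7.0201, -0.2312] [0.0036, 0.0002, 0.1194, -0.0396, 7.0201, -0.2312]
```

```bash
python3 -m jog '[[0.6,-0.002,0,0.02,0,4,0],[0.6,-0.004,0,0.04,0,7,-0.2],[0.6,-0.004,0,0.06,0,7,-0.2],[0.6,-0.004,0,0.06,0,7,-0.2]]'
python3 - <<'E'
from h import *
s=bot.read_state(); print(s["joint_positions"])
T=np.array([.5415,-.1115,.036]); R=Rt(38)
print(rel(T-.03*R[:,2],R),rel(T,R))
E
```

```text
time_s: 5.12
position: [0.5317, -0.0821, 0.076]
tcp_rot: [[-0.222, 0.96, 0.17], [0.756, 0.28, -0.592], [-0.616, -0.002, -0.788]]
force: [-0.3, 0.8, -0.2]
opening: 0.599
grasp_force: 0.0
[ -2.25837263  42.46138003 109.9083112  -71.65006211  38.01090579
  44.14511912]
[0.0003, 0.0012, 0.0286, -0.2026, 0.0052, -0.0383] [0.0003, 0.0013, 0.0586, -0.2026, 0.0052, -0.0383]
```

```bash
python3 -m jog '[[0.6,0,0.001,0.02,0,0,0],[0.6,0,0.001,0.035,0,0,0],[0.6,0,0.001,0.047,0,0,0],[0.6,0,0.001,0.058,0,0,0],[0.6,0,0.001,0.058,0,0,0]]'
python3 - <<'E'
from h import *
s=bot.read_state(); print(s["joint_positions"])
T=np.array([.5415,-.1115,.036]); R=Rt(38)
print(rel(T,R))
im,dp=viewer.capture("side"); cv2.imwrite("pics/side2c.png",cv2.resize(im[150:270,220:380],None,fx=4,fy=4))
E
```

```text
time_s: 5.75
position: [0.5425, -0.116, 0.0298]
tcp_rot: [[-0.223, 0.96, 0.17], [0.756, 0.28, -0.591], [-0.615, -0.003, -0.788]]
force: [0.7, 0.5, 0.9]
opening: 0.598
grasp_force: 0.0
[ -6.20053431  48.04480529 109.25543405 -81.11720323  35.20748858
  51.45832525]
[-0.0002, 0.0003, 0.0003, -0.2083, -0.012, -0.0011]
```

View pics/side2c.png

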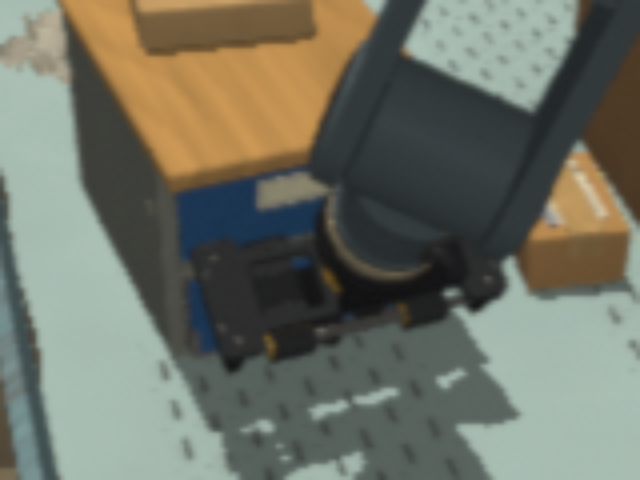

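The hand is over the tab without touching anything and J4 is just inside its range, so I'll close.

```bash
python3 -m jog '[[0,0,0,0,0,0,0],[0,0,0,0,0,0,0],[0,0,0,0,0,0,0],[0,0,0,0,0,0,0],[0,0,0,0,0,0,0]]'
python3 - <<'E'
from h import *
R=np.array(bot.read_state()["tcp_rot"]); print(R.T@d, bot.read_state()["moment"])
E
```

```text
time_s: 6.42
position: [0.5426, -0.1159, 0.0303]
tcp_rot: [[-0.222, 0.96, 0.171], [0.756, 0.28, -0.591], [-0.616, -0.002, -0.788]]
force: [-0.5, 0.5, -0.3]
opening: 0.182
grasp_force: 28.8
[ 0.78800634 -0.00219095 -0.61566323] [ 0.45205404  0.04368634 -0.02048852]
```

```bash
python3 -m jog '[[0,0.002,0,-0.0015,0,0,0],[0,0.006,0,-0.0046,0,0,0],[0,0.0118,0,-0.0092,0,0,0],[0,0.0181,0,-0.0142,0,0,0],[0,0.0244,0,-0.0191,0,0,0],[0,0.0307,0,-0.024,0,0,0],[0,0.037,0,-0.0289,0,0,0],[0,0.0433,0,-0.0339,0,0,0],[0,0.0496,0,-0.0388,0,0,0],[0,0.0559,0,-0.0437,0,0,0],[0,0.0622,0,-0.0486,0,0,0],[0,0.0685,0,-0.0536,0,0,0],[0,0.0748,0,-0.0585,0,0,0],[0,0.0811,0,-0.0634,0,0,0],[0,0.0874,0,-0.0683,0,0,0],[0,0.0922,0,-0.072,0,0,0],[0,0.0961,0,-0.0751,0,0,0],[0,0.0985,0,-0.0769,0,0,0]]'
python3 - <<'E'
from h import *
s=bot.read_state(); print(s["joint_positions"]); R=np.array(s["tcp_rot"]); print(R.T@d, (np.array(s["position"])-[.5426,-.1159,.0303])@np.c_[d,l,[0,0,1]],np.array(s["force"])@np.c_[d,l,[0,0,1]],s["moment"])
E
```

```text
time_s: 8.68
position: [0.5075, 0.0042, 0.0303]
tcp_rot: [[-0.222, 0.96, 0.171], [0.756, 0.28, -0.592], [-0.616, -0.002, -0.788]]
force: [0.8, -3.8, 0.7]
opening: 0.188
grasp_force: 28.9
[  8.2549219   47.9345285  109.98480404 -70.33572247  40.3880335
  54.70634262]
[ 0.78777783 -0.00195221 -0.6159564 ] [1.25159811e-01 2.44443708e-04 1.57456681e-05] [-3.81747287 -0.33826132  0.6979958 ] [-0.1572212  -0.14455054  0.01904453]
```

```bash
cat > f.sh <<'X'
python3 - <<'E'
from h import *
s=bot.read_state(); print("pull,lat,z mm",np.round((np.array(s["position"])-[.5426,-.1159,.0303])@np.c_[d,l,[0,0,1]]*1000,2),"F",np.round(np.array(s["force"])@np.c_[d,l,[0,0,1]],1),round(s["opening"],3))
E
X
python3 -m jog '[[0,0.0016,0,-0.0012,0,0,0],[0,0.0032,0,-0.0025,0,0,0],[0,0.0047,0,-0.0037,0,0,0],[0,0.0063,0,-0.0049,0,0,0]]' >/dev/null; bash f.sh
python3 -m jog '[[0,0.0016,0,-0.0012,0,0,0],[0,0.0032,0,-0.0025,0,0,0],[0,0.0047,0,-0.0037,0,0,0]]' >/dev/null; bash f.sh
python3 -m jog '[[0,0.0016,0,-0.0012,0,0,0],[0,0.0032,0,-0.0025,0,0,0]]' >/dev/null; bash f.sh
python3 -m jog '[[0,0.0016,0,-0.0012,0,0,0],[0,0.0032,0,-0.0025,0,0,0]]' >/dev/null; bash f.sh
```

```text
pull,lat,z mm [132.85   0.24  -0.  ] F [-4.9  0.7  2.7] 0.183
pull,lat,z mm [1.39e+02 2.70e-01 1.00e-02] F [-4.4  0.1  2.2] 0.181
pull,lat,z mm [ 1.4302e+02  2.9000e-01 -1.0000e-02] F [-4.2  0.   3.8] 0.182
pull,lat,z mm [ 1.471e+02  2.700e-01 -1.000e-02] F [-5.   0.   2.5] 0.187
```

```bash
python3 -m jog '[[0,0.0016,0,-0.0012,0,0,0],[0,0.0032,0,-0.0025,0,0,0]]' >/dev/null; bash f.sh
python3 -m jog '[[0,0.0016,0,-0.0012,0,0,0],[0,0.0032,0,-0.0025,0,0,0]]' >/dev/null; bash f.sh
python3 -m jog '[[0,0.0016,0,-0.0012,0,0,0],[0,0.0032,0,-0.0025,0,0,0]]' >/dev/null; bash f.sh
```

```text
pull,lat,z mm [ 1.5115e+02  3.0000e-01 -2.0000e-02] F [-5.5  0.2  3.3] 0.183
pull,lat,z mm [1.5506e+02 2.5000e-01 3.0000e-02] F [-7.6  0.3  1.3] 0.183
pull,lat,z mm [ 1.5806e+02 -2.0000e-02  5.0000e-02] F [-12.9  -0.2  -1.5] 0.182
```

```bash
python3 -m jog '[[0,0.0008,0,-0.0006,0,0,0],[0,0.0016,0,-0.0012,0,0,0]]' >/dev/null; bash f.sh
python3 -m jog '[[0,0.0008,0,-0.0006,0,0,0],[0,0.0008,0,-0.0006,0,0,0]]' >/dev/null; bash f.sh
```

```text
pull,lat,z mm [ 1.5927e+02 -8.0000e-02  9.0000e-02] F [-16.5  -0.2  -2.3] 0.182
pull,lat,z mm [ 1.5982e+02 -1.7000e-01  1.0000e-01] F [-17.5   0.5  -2.2] 0.184
```

```bash
python3 -m jog '[[0,0.0008,0,-0.0006,0,0,0],[0,0.0016,0,-0.0012,0,0,0],[0,0.0016,0,-0.0012,0,0,0]]' >/dev/null; bash f.sh
python3 -c "
from h import *
print([(c,r['xyz']) for c in('side','top') if viewer.capture(c) is not None for r in models.tip_of(c,'tab')[:1]])"
```

```text
pull,lat,z mm [161.    -0.25   0.39] F [-20.7   0.3  -3.3] 0.182
[('side', [0.4947, 0.0432, 0.0365]), ('top', [0.4925, 0.0438, 0.0345])]
```

The stop is felt firmly (-20 N, and the displacement agrees with the pictures). I'll release and back away along the tool axis.

```bash
python3 -m jog '[[0.6,0,0,0,0,0,0],[0.6,0,0,0,0,0,0],[0.6,0,0,0,0,0,0],[0.6,0,0,-0.03,0,0,0],[1,0,0,-0.08,0,0,0],[1,0,0,-0.13,0,0,0],[1,0,0,-0.18,0,0,0],[1,0,0,-0.24,0,10,0],[1,0,0,-0.28,0,20,0],[1,0,0,-0.28,0,30,0],[1,0,0,-0.28,0,38,0],[1,0,0,-0.28,0,38,0]]'
python3 - <<'E'
from h import *
np.set_printoptions(precision=4,suppress=True)
print(bot.read_state()["joint_positions"])
for c in("side","top"):
    im,dp=viewer.capture(c); np.save(c+"3.npy",dp); cv2.imwrite(f"pics/{c}3.png",im)
    for t in("tab","tray","parcel","parcel_mid","plate","view","reader"):
        print(c,t,[(np.round(r["xyz"],4).tolist(),round(r["p"],2)) for r in models.tip_of(c,t)[:3]])
    o=models.outline_of(c,"parcel"); P=pts(c,dp)
    for r in o[:2]:
        q=P[r["mask"]]; print(r["p"],len(q),np.percentile(q,[5,50,95],axis=0).tolist())
cv2.imwrite("pics/side3c.png",cv2.resize(cv2.imread("pics/side3.png")[150:300,220:420],None,fx=4,fy=4))
E
```

```text
time_s: 13.38
position: [0.4489, 0.2061, 0.251]
tcp_rot: [[-0.277, 0.961, -0.001], [0.961, 0.277, -0.001], [-0.001, -0.001, -1.0]]
force: [-1.0, -0.4, 0.3]
opening: 0.998
grasp_force: 0.0
[11.7073 18.8573 99.25   -0.0617 61.9709 -4.3372]
side tab [([0.4943, 0.0371, 0.035], 0.72), ([0.5247, -0.0427, 0.0217], 0.23)]
side tray [([0.5386, -0.0984, 0.0026], 0.74)]
side parcel [([0.5162, -0.0411, 0.0031], 0.76)]
side parcel_mid [([0.4845, 0.3456, 0.017], 0.69), ([0.5165, -0.0404, 0.0053], 0.68), ([0.5225, -0.041, 0.0223], 0.56)]
side plate [([0.4855, 0.3467, 0.0154], 0.7)]
side view [([0.4849, 0.3421, 0.1477], 0.84)]
side reader [([0.488, 0.3424, 0.0041], 0.94)]
0.51 273 [[0.4997156965680264, -0.07468313139068469, 0.02701248654014923], [0.5265100055464557, -0.051570647419441173, 0.033188120942990174], [0.5495534548205782, -0.028548368735938513, 0.03587505481955751]]
top tab [([0.4949, 0.035, 0.0363], 0.86)]
top tray [([0.5398, -0.1047, -0.0003], 0.9)]
top parcel [([0.5221, -0.0337, 0.0017], 0.91)]
top parcel_mid [([0.4947, 0.0372, 0.0353], 0.61), ([0.5232, -0.0462, 0.0188], 0.56)]
top plate [([0.4891, 0.342, 0.0161], 0.74)]
top view [([0.4857, 0.3432, 0.1459], 0.67)]
top reader [([0.4882, 0.3424, 0.0005], 0.98), ([0.6004, -0.2851, 0.1605], 0.58)]
0.85 601 [[0.49071868603782715, -0.0803630205765315, 0.01005140036348462], [0.5106303632123279, -0.046341492003232565, 0.03365358187234979], [0.5453849234548502, -0.0129905320321487, 0.03901276293021616]]
```

View pics/side3c.png

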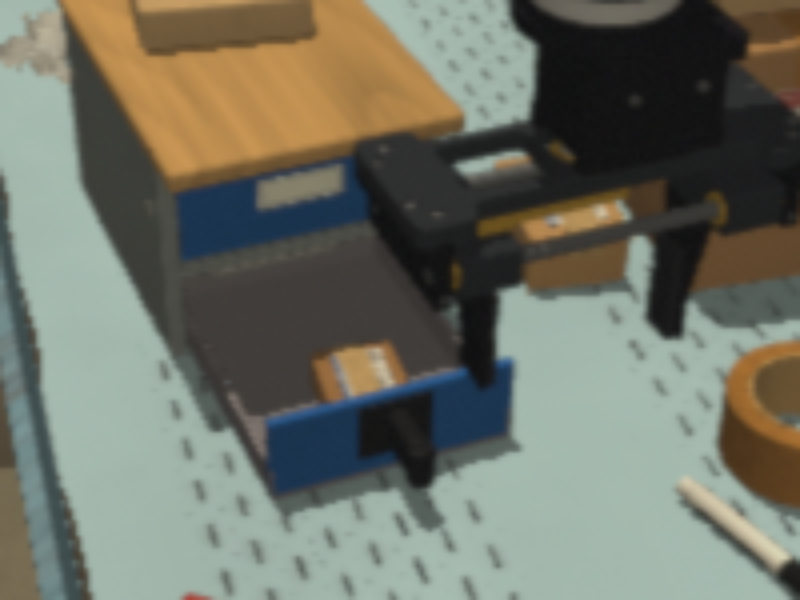

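The tray stands open, tab at about (420,470) in the crop. The parcel lies behind its front at (360,375), and the arm's hand is in front of it. Next I'll get the parcel's pose and the tray's displacement.

Run:
```python
from h import *
np.set_printoptions(precision=4,suppress=True)
out=[]
for n in("0","3"):
    im=cv2.imread(f"pics/side{n}.png").astype(int); P=pts("side",np.load("side.npy" if n=="0" else "side3.npy"))
    R=np.zeros((480,640),bool); R[190:290,230:350]=1
    m=R&(im[...,0]>im[...,2]+50)&(P[...,2]>.012)&(P[...,2]<.055); p=P[m]; s=p@d
    print(n,len(p),np.median(s),np.percentile(s,[10,90]))
for c in("top","side"):
    im=cv2.imread(f"pics/{c}3.png").astype(int); P=pts(c,np.load(c+"3.npy"))
    C=np.array([.52,-.045]); m=(np.hypot(P[...,0]-C[0],P[...,1]-C[1])<.065)&(abs(P[...,2]-.034)<.006)&(im[...,2]>im[...,0]+12)
    m=cv2.morphologyEx(m.astype(np.uint8),cv2.MORPH_OPEN,np.ones((3,3)))>0
    p=P[m]; print(c,len(p),p[:,2].mean(),cv2.minAreaRect(p[:,:2].astype(np.float32)))
    a=p[:,:2]@l[:2]; b=p[:,:2]@d[:2]; print(np.percentile(a,[1,99]),np.percentile(b,[1,99]))
    for r in models.outline_of(c,"parcel")[:1]:
        q=P[r["mask"]]; q=q[abs(q[:,2]-.034)<.005]; print("mask",len(q),cv2.minAreaRect(q[:,:2].astype(np.float32)))
I=cv2.imread("pics/top3.png"); i=viewer.camera_info("top"); v=np.array(i["world_to_cam"])@[.52,-.045,.03,1]; u,w=int(i["fx"]*v[0]/v[2]+i["cx"]),int(i["fy"]*v[1]/v[2]+i["cy"]); print(u,w)
cv2.imwrite("pics/top3c.png",cv2.resize(I[max(0,w-60):w+60,max(0,u-80):u+80],None,fx=5,fy=5))
```

```text
0 94 -0.2883897020597378 [-0.2904 -0.2858]
3 470 -0.13517424962669647 [-0.137  -0.1331]
top 410 0.034381530122659154 ((0.5204022526741028, -0.04482843354344368), (0.058682430535554886, 0.07536289095878601), 9.617530822753906)
[0.4563 0.515 ] [-0.2282 -0.1525]
mask 424 ((0.5187431573867798, -0.04524185508489609), (0.05881955847144127, 0.07555830478668213), 7.053647041320801)
side 253 0.033209071200860446 ((0.5221844911575317, -0.052915774285793304), (0.05476979911327362, 0.05352398380637169), 10.315387725830078)
[0.4588 0.514 ] [-0.2254 -0.173 ]
mask 253 ((0.5220564603805542, -0.05200786143541336), (0.05461989343166351, 0.05497068166732788), 8.658221244812012)
358 254
```

View pics/top3c.png

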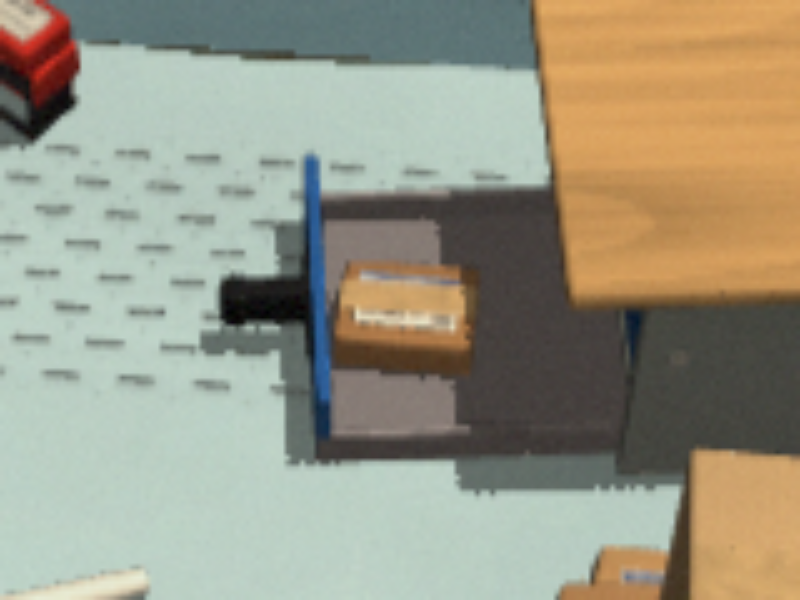

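The close-up shows the parcel at (405,315), turned a few degrees in the tray behind the blue front. The tray moved 153 mm, which matches where the stop was first felt. Next, the grasp.

Run:
```python
from h import *
y=np.array([np.cos(np.radians(9)),np.sin(np.radians(9)),0]); R=Rt(0,y)
print(rel([.52,-.045,.15],R),rel([.52,-.045,.027],R))
```

```text
[-0.2621, -0.002, 0.1088, -0.1209, 0.0091, 7.2673] [-0.2621, -0.0018, 0.2318, -0.1209, 0.0091, 7.2673]
```

```bash
python3 -m jog '[[1,-0.05,0,0,0,0,3],[1,-0.1,-0.001,0.01,0,0,7],[1,-0.15,-0.001,0.03,-0.1,0,7.3],[1,-0.2,-0.002,0.06,-0.1,0,7.3],[1,-0.24,-0.002,0.09,-0.1,0,7.3],[1,-0.262,-0.002,0.12,-0.1,0,7.3],[1,-0.262,-0.002,0.135,-0.1,0,7.3],[1,-0.262,-0.002,0.135,-0.1,0,7.3]]'
python3 - <<'E'
from h import *
y=np.array([np.cos(np.radians(9)),np.sin(np.radians(9)),0]); R=Rt(0,y)
print(rel([.52,-.045,.027],R), bot.read_state()["joint_positions"])
for c in("side","top"):
    im,dp=viewer.capture(c); P=pts(c,dp); im=im.astype(int)
    m=(np.hypot(P[...,0]-.52,P[...,1]+.045)<.065)&(abs(P[...,2]-.034)<.006)&(im[...,2]>im[...,0]+12)
    p=P[m]; print(c,len(p),np.percentile(p[:,:2]@l[:2],[1,99]),np.percentile(p[:,:2]@d[:2],[1,99]),[r["xyz"] for r in models.tip_of(c,"parcel")[:2]])
    cv2.imwrite(f"pics/{c}4.png",im)
E
```

```text
time_s: 15.38
position: [0.5187, -0.0439, 0.1149]
tcp_rot: [[-0.156, 0.988, -0.004], [0.988, 0.156, 0.001], [0.002, -0.003, -1.0]]
force: [0.3, 0.5, -0.1]
opening: 0.998
grasp_force: 0.0
[-0.0015, 0.0014, 0.0959, -0.1941, -0.0924, -0.0191] [-1.71426775e+01  3.26704225e+01  1.02969393e+02 -3.56337440e-03
  4.45751045e+01 -2.61210057e+01]
side 249 [0.45815055 0.51437024] [-0.22569153 -0.17227446] [[0.5169, -0.0414, 0.0011]]
top 350 [0.45521085 0.50665336] [-0.22863671 -0.15170221] [[0.5217, -0.0375, 0.003]][ WARN:0@1.459] global loadsave.cpp:1063 imwrite_ Unsupported depth image for selected encoder is fallbacked to CV_8U.
```

```bash
python3 -m jog '[[1,-0.001,0.0015,0.03,0,0,0],[1,-0.0015,0.0015,0.06,-0.2,0,0],[1,-0.0015,0.0015,0.08,-0.2,0,0],[1,-0.0015,0.0015,0.09,-0.2,0,0],[1,-0.0015,0.0015,0.096,-0.2,0,0],[1,-0.0015,0.0015,0.096,-0.2,0,0]]'
python3 -m jog '[[0.63,0,0,0,0,0,0],[0.63,0,0,0,0,0,0],[0.5,0,0,0,0,0,0],[0.5,0,0,0,0,0,0],[0,0,0,0,0,0,0],[0,0,0,0,0,0,0],[0,0,0,0,0,0,0]]'
```

```text
time_s: 16.32
position: [0.5219, -0.0459, 0.0201]
tcp_rot: [[-0.156, 0.988, 0.004], [0.988, 0.156, 0.0], [-0.0, 0.004, -1.0]]
force: [-0.3, -0.0, -0.7]
opening: 0.995
grasp_force: 0.0
time_s: 17.2
position: [0.5215, -0.0461, 0.0199]
tcp_rot: [[-0.156, 0.988, 0.003], [0.988, 0.156, 0.0], [-0.0, 0.003, -1.0]]
force: [0.3, -1.0, 3.5]
opening: 0.631
grasp_force: 30.0
```

```bash
python3 -m jog '[[0,0,0,-0.01,0,0,0],[0,0,0,-0.03,0,0,0],[0,0,0,-0.06,0,0,0],[0,0,0,-0.1,0,0,0],[0,0,0,-0.15,0,0,0],[0,0,0,-0.19,0,0,0],[0,0,0,-0.2,0,0,0],[0,0,0,-0.2,0,0,0]]'
python3 - <<'E'
from h import *
a=np.radians(-57); y=np.array([np.cos(a),np.sin(a),0]); R=Rt(0,y)
print(rel([.487,.343,.22],R))
E
```

```text
time_s: 18.2
position: [0.5207, -0.046, 0.2197]
tcp_rot: [[-0.156, 0.988, 0.003], [0.988, 0.156, 0.0], [-0.0, 0.003, -1.0]]
force: [-0.1, -0.8, -1.4]
opening: 0.635
grasp_force: 30.0
[0.3895, 0.0274, 0.0077, 0.1721, -0.0968, 65.9765]
```

```bash
python3 -m jog '[[0,0.02,0,0,0,0,4],[0,0.06,0.005,0,0,0,10],[0,0.1,0.01,0,0,0,17],[0,0.14,0.01,0,0,0,24],[0,0.18,0.01,0,0,0,31],[0,0.22,0.015,0,0,0,38],[0,0.26,0.02,0,0,0,45],[0,0.3,0.022,0,0.1,0,52],[0,0.335,0.025,0.004,0.1,0,58],[0,0.365,0.026,0.006,0.1,0,62],[0,0.38,0.027,0.007,0.2,-0.1,65],[0,0.388,0.0275,0.008,0.2,-0.1,66],[0,0.3895,0.0275,0.008,0.2,-0.1,66],[0,0.3895,0.0275,0.008,0.2,-0.1,66]]'
python3 - <<'E'
from h import *
np.set_printoptions(precision=4,suppress=True)
a=np.radians(-57); y=np.array([np.cos(a),np.sin(a),0]); R=Rt(0,y)
print(rel([.487,.343,.159],R),bot.read_state()["joint_positions"])
for c in("side","top"):
    im,dp=viewer.capture(c); cv2.imwrite(f"pics/{c}5.png",im); np.save(c+"5.npy",dp)
    for t in("parcel","parcel_mid","view","plate","reader"): print(c,t,[(np.round(r["xyz"],4).tolist(),round(r["p"],2)) for r in models.tip_of(c,t)[:3]])
A=[cv2.imread(f"pics/{c}5.png") for c in("side","top")]
cv2.imwrite("pics/v5.png",np.hstack([cv2.resize(A[0][240:420,240:440],(440,396)),cv2.resize(A[1][120:300,130:310],(350,396))]))
E
```

```text
time_s: 19.95
position: [0.4873, 0.3422, 0.2112]
tcp_rot: [[0.839, 0.544, -0.002], [0.544, -0.839, -0.001], [-0.002, -0.0, -1.0]]
force: [0.5, 0.2, -2.3]
opening: 0.63
grasp_force: 30.0
[0.0003, -0.0008, 0.0602, -0.0235, 0.1048, -0.0304] [24.3316 29.4707 87.7241  0.0084 62.9124 81.3581]
side parcel [([0.4866, 0.3499, 0.1933], 0.56)]
side parcel_mid [([0.4947, 0.3439, 0.2122], 0.82)]
side view [([0.4838, 0.3436, 0.1487], 0.57)]
side plate [([0.4837, 0.3485, 0.0161], 0.82)]
side reader [([0.4878, 0.3417, 0.0031], 0.72)]
top parcel [([0.4876, 0.3491, 0.1925], 0.77)]
top parcel_mid [([0.4892, 0.3432, 0.2125], 0.55)]
top view [([0.4852, 0.3449, 0.1449], 0.74), ([0.5391, -0.1025, 0.0004], 0.5), ([0.4857, 0.3386, -0.0034], 0.27)]
top plate [([0.4907, 0.3428, 0.0133], 0.7), ([0.586, -0.2592, -0.0031], 0.65)]
top reader [([0.4854, 0.3422, 0.0002], 0.9), ([0.4905, 0.3485, 0.1939], 0.69)]
```

View pics/v5.png

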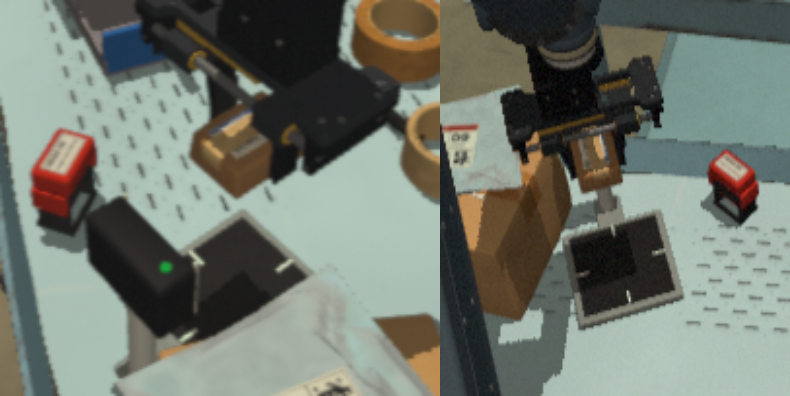

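The parcel is held over the plate, clear of the reader head. Next I'll check its offset and level in the hand from depth.

Run:
```python
from h import *
np.set_printoptions(precision=4,suppress=True)
s=bot.read_state(); C=np.array(s["tcp_rot"]); p0=np.array(s["position"])
for c in("side","top"):
    im=cv2.imread(f"pics/{c}5.png").astype(int); P=pts(c,np.load(c+"5.npy"))
    L=(P-p0)@C
    m=(im[...,2]>im[...,0]+15)&(abs(L[...,0])<.06)&(abs(L[...,1])<.045)&(L[...,2]>-.025)&(L[...,2]<.03)
    q=L[m]; print(c,len(q),np.percentile(q,[1,5,50,95,99],axis=0).tolist())
    for lo,hi in((-.06,-.012),(.012,.06)):
        t=q[(q[:,0]>lo)&(q[:,0]<hi)&(q[:,2]<-.006)]; print(" top z",lo,len(t),t.mean(0) if len(t) else "")
```

```text
side 983 [[-0.024665714076997088, -0.028759385581846694, -0.015128231888217575], [0.00017505529009852766, -0.02743132659029672, -0.014304539696510821], [0.026769514626601362, -0.008062099521919386, -0.01133484384221269], [0.04101173259513222, 0.021745455368750007, 0.009649708668788346], [0.041597411990610025, 0.024910734995718234, 0.01224171049189424]]
 top z -0.06 12 [-0.0277  0.0214 -0.0117]
 top z 0.012 495 [ 0.0281 -0.0053 -0.0119]
top 524 [[-0.038241187004105795, -0.02536791711489685, -0.018943975836727793], [-0.03596737908650074, -0.023003998947587763, -0.01778993788950028], [-0.018321136073951937, 0.0006486328583976084, -0.013421936994689833], [0.02088912727224304, 0.026638333512461487, 0.008085420111207237], [0.03574210988077336, 0.02874146922238122, 0.013087384550414862]]
 top z -0.06 195 [-0.0263  0.0015 -0.0134]
 top z 0.012 82 [ 0.0201 -0.0002 -0.0143]
```

```bash
python3 -m jog '[[0,-0.001,-0.001,0.015,0,0.1,0],[0,-0.002,-0.001,0.03,0,0.1,0],[0,-0.002,-0.001,0.045,0,0.1,0],[0,-0.002,-0.001,0.055,0,0.1,0],[0,-0.002,-0.001,0.06,0,0.1,0],[0,-0.002,-0.001,0.06,0,0.1,0]]'
python3 -m jog '[[0,0,0,0,0,0,0],[0,0,0,0,0,0,0],[0,0,0,0,0,0,0],[0,0,0,0,0,0,0],[0,0,0,0,0,0,0],[0,0,0,0,0,0,0],[0,0,0,0,0,0,0],[0,0,0,0,0,0,0],[0,0,0,0,0,0,0],[0,0,0,0,0,0,0],[0,0,0,0,0,0,0],[0,0,0,0,0,0,0],[0,0,0,0,0,0,0],[0,0,0,0,0,0,0],[0,0,0,0,0,0,0],[0,0,0,0,0,0,0],[0,0,0,0,0,0,0],[0,0,0,0,0,0,0],[0,0,0,0,0,0,0],[0,0,0,0,0,0,0]]'
python3 - <<'E'
from h import *
for c in("side","top"):
    viewer.capture(c)
    for t in("parcel","parcel_mid","view"): print(c,t,[(np.round(r["xyz"],4).tolist(),round(r["p"],2)) for r in models.tip_of(c,t)[:2]])
E
```

```text
time_s: 21.3
position: [0.4851, 0.3426, 0.1514]
tcp_rot: [[0.839, 0.544, 0.0], [0.544, -0.839, 0.001], [0.001, -0.001, -1.0]]
force: [0.4, 0.3, -2.6]
opening: 0.634
grasp_force: 30.0
time_s: 23.8
position: [0.4851, 0.3426, 0.1518]
tcp_rot: [[0.839, 0.544, 0.001], [0.544, -0.839, 0.001], [0.001, -0.0, -1.0]]
force: [-0.0, -0.0, -2.1]
opening: 0.634
grasp_force: 30.0
side parcel [([0.4832, 0.3487, 0.1317], 0.61)]
side parcel_mid [([0.4929, 0.347, 0.1521], 0.66)]
side view []
top parcel [([0.4889, 0.3519, 0.1345], 0.78)]
top parcel_mid [([0.488, 0.3442, 0.1496], 0.77)]
top view [([0.4852, 0.3451, 0.1456], 0.62)]
```

```bash
python3 -m jog '[[0,0,0,0.01,0,0,0],[0,-0.001,0,0.025,0,0,0],[0,-0.0015,0,0.045,0,0,0],[0,-0.0015,0,0.065,0,0,0],[0,-0.0015,0,0.085,0,0,0],[0,-0.0015,0,0.1,0,0,0],[0,-0.0015,0,0.11,0,0,0],[0,-0.0015,0,0.1145,0,0,0],[0,-0.0015,0,0.1165,0,0,0],[0,-0.0015,0,0.1175,0,0,0],[0,-0.0015,0,0.1175,0,0,0]]'
python3 -m jog '[[0,0,0,0.0007,0,0,0],[0,0,0,0.0014,0,0,0],[0,0,0,0.0014,0,0,0]]' | grep -E "posi|force:"
python3 -m jog '[[0,0,0,0.0005,0,0,0],[0,0,0,0.001,0,0,0],[0,0,0,0.001,0,0,0]]' | grep -E "posi|force:"
```

```text
time_s: 25.58
position: [0.4843, 0.3421, 0.0347]
tcp_rot: [[0.839, 0.544, 0.002], [0.544, -0.839, 0.001], [0.002, -0.0, -1.0]]
force: [-0.6, 0.0, -2.3]
opening: 0.635
grasp_force: 30.0
position: [0.484, 0.342, 0.0329]
force: [0.4, 0.3, -2.3]
grasp_force: 30.0
position: [0.4839, 0.342, 0.0318]
force: [0.2, 0.1, -2.4]
grasp_force: 30.0
```

```bash
for i in 1; do python3 -m jog '[[0,0,0,0.0005,0,0,0],[0,0,0,0.001,0,0,0],[0,0,0,0.001,0,0,0]]' | grep -E "posi|^force:"
python3 -m jog '[[0,0,0,0.0003,0,0,0],[0,0,0,0.0006,0,0,0],[0,0,0,0.0006,0,0,0]]' | grep -E "posi|^force:"; done
python3 - <<'E'
from h import *
for c in("side","top"):
    viewer.capture(c)
    for t in("parcel","parcel_mid","plate"): print(c,t,[(np.round(r["xyz"],4).tolist(),round(r["p"],2)) for r in models.tip_of(c,t)[:2]])
E
```

```text
position: [0.484, 0.342, 0.031]
force: [0.1, -0.5, -0.9]
position: [0.484, 0.342, 0.0309]
force: [-2.2, -0.2, 5.3]
side parcel [([0.4855, 0.3461, 0.0131], 0.95)]
side parcel_mid [([0.4916, 0.346, 0.0338], 0.94)]
side plate []
top parcel [([0.4867, 0.3494, 0.013], 0.67), ([0.5357, -0.1029, -0.0001], 0.34)]
top parcel_mid [([0.4883, 0.3423, 0.0288], 0.8)]
top plate [([0.4893, 0.3408, 0.0149], 0.83), ([0.5396, -0.1024, 0.004], 0.42)]
```

The parcel has touched down at the expected height with about 7 N. I'll release it and lift straight up.

```bash
python3 -m jog '[[0.7,0,0,0,0,0,0],[0.8,0,0,0,0,0,0],[1,0,0,0,0,0,0],[1,0,0,0,0,0,0],[1,0,0,0,0,0,0],[1,0,0,-0.02,0,0,0],[1,0,0,-0.06,0,0,0],[1,0,0,-0.12,0,0,0],[1,0,0,-0.18,0,0,0],[1,0,0,-0.24,0,0,0],[1,-0.04,0,-0.28,0,0,0],[1,-0.09,0,-0.28,0,0,0],[1,-0.12,0,-0.28,0,0,0],[1,-0.12,0,-0.28,0,0,0]]'
python3 - <<'E'
from h import *
np.set_printoptions(precision=4,suppress=True)
for c in("side","top"):
    im,dp=viewer.capture(c); cv2.imwrite(f"pics/{c}6.png",im); P=pts(c,dp)
    for t in("parcel","plate","tab","tray","stamp","near_parcel"): print(c,t,[(np.round(r["xyz"],4).tolist(),round(r["p"],2)) for r in models.tip_of(c,t)[:2]])
    m=(np.hypot(P[...,0]-.487,P[...,1]-.343)<.065)&(abs(P[...,2]-.045)<.006); q=P[m]
    print(c,len(q),q[:,2].mean(),cv2.minAreaRect(q[:,:2].astype(np.float32)))
    if c=="side":
        R=np.zeros((480,640),bool); R[190:290,230:350]=1; i=im.astype(int)
        s=P[R&(i[...,0]>i[...,2]+50)&(P[...,2]>.012)&(P[...,2]<.055)]@d; print("front",np.median(s))
A=[cv2.imread(f"pics/{c}6.png") for c in("side","top")]
cv2.imwrite("pics/v6.png",np.hstack([cv2.resize(A[0][180:420,220:460],(396,396)),cv2.resize(A[1][160:300,150:290],(396,396))]))
E
```

```text
time_s: 29.22
position: [0.3809, 0.2754, 0.3104]
tcp_rot: [[0.839, 0.544, 0.0], [0.544, -0.839, 0.001], [0.0, -0.001, -1.0]]
force: [0.5, 0.1, -0.4]
opening: 0.998
grasp_force: 0.0
side parcel [([0.484, 0.3469, 0.013], 0.69)]
side plate []
side tab [([0.4993, 0.0363, 0.0352], 0.81)]
side tray [([0.536, -0.0971, -0.0003], 0.77)]
side stamp [([0.6312, 0.2139, -0.0017], 0.71)]
side near_parcel [([0.3583, -0.2256, -0.0021], 0.57)]
side 996 0.044187716822127035 ((0.48732778429985046, 0.3451167345046997), (0.07649875432252884, 0.05550306662917137), 32.97967529296875)
front -0.13517562984848136
top parcel [([0.4903, 0.348, 0.0134], 0.83)]
top plate [([0.4879, 0.3415, 0.0132], 0.76), ([0.6344, 0.2129, 0.002], 0.26)]
top tab [([0.4969, 0.0383, 0.0343], 0.92)]
top tray [([0.5384, -0.1035, 0.0045], 0.92)]
top stamp [([0.6347, 0.2116, 0.0014], 0.79)]
top near_parcel []
top 412 0.04515947778261391 ((0.48468664288520813, 0.34023669362068176), (0.0811619907617569, 0.05401444062590599), 32.757110595703125)
```

View pics/v6.png

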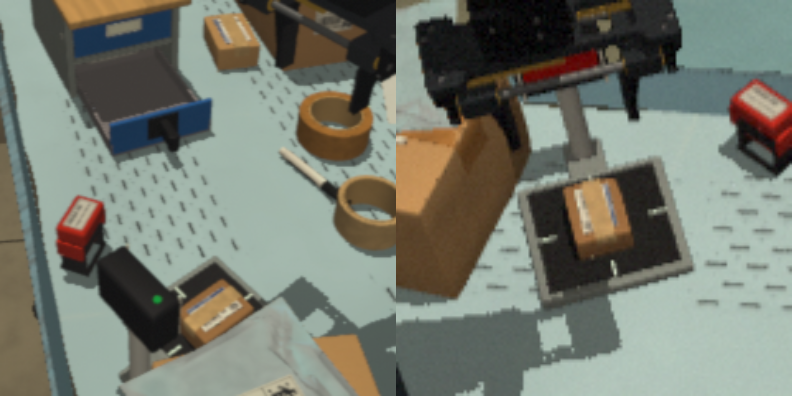

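The parcel lies flat in the middle of the plate (about (598,220) in the right half). The tray is still fully out, and the stamp and the bench parcel haven't moved.

```bash
python3 -c "
from rig import workorder
print(workorder.hand_in())"
```

```text
the job is handed in; nothing more can be done
None
```

The job is handed in: the tray was pulled firmly against its stop (about 20 N), eased back a few mm on release and is left out there, and the parcel was held at the window for about 2.5 s, then set down flat within about 3 mm of the plate's middle; the result wasn't reported back.

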